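# Bring the carton counter to its mark, click by click

### The job

On the packing bench, turn the carton counter's wheel clockwise (seen from above) by flicking its lugs gently with a fingertip, one click at a time and with the finger off the wheel after each click, until the lug with the steel stud rests over the pointer; never click it past the pointer. Do not lift the counter or push it out of its place, and leave the tape roll, the mug and the small carton alone.

Things in the scene. Friction and masses are not known exactly. Their poses are not given: they have to be found in the camera images.
- wheel (a joint): angle of the black click wheel on its upright axis: 0 = studded lug over the pointer, growing clockwise seen from above, 1.0472 (60 deg) per click. Starts 2, 3 or 4 clicks short (about -2.09, -3.14, -4.19). A sprung detent holds it at each multiple of 1.0472: a lug yields to 2 to 3 N, and past half a click springs on to the next rest and stays there. Stops at -4.75 and 1.6.
- wheel_axis (a point): on the wheel's axis, level with its top face, 74 mm above the bench. Wheel: 80 mm disc with six straight radial lugs 60 deg apart reaching 58 mm from the axis, each 9 mm wide and, like the disc, 22 mm high (underside 52 mm above the bench). Gaps between lugs are open from above and outside, 43 mm wide at 52 mm radius. Below: an 80 mm drum on a 150 mm square, 14 mm thick foot.
- pointer_tip (a point): outer end of the pointer, 91 mm from the axis: a flat aluminium tongue 12 mm wide pointing straight out from the drum beneath the lugs, top 48 mm above the bench, so a fingertip 56 mm or more above the bench passes over it. When the wheel rests, its lugs stand in the pointer's direction (from wheel_axis) and every 60 deg from it.
- stud_top (a point): top centre of the steel stud, 14 mm in diameter, that stands 14 mm above the wheel's top at the root of one lug, 36 mm from the axis (top 88 mm above the bench); it turns with the wheel
- counter: the whole counter, 2 to 3 kg, standing loose on the bench, grey foot plate and drum; origin at the underside's centre, under the wheel's axis; its x axis is the pointer's direction
- tape_roll: bystander: roll of clear tape lying flat, 100 mm diameter, 48 mm high; origin at the underside's centre
- mug: bystander: white mug, 80 mm diameter, 92 mm high, with handle; origin at the underside's centre
- carton: bystander: small closed carton 100 x 65 x 55 mm; origin at the underside's centre
Not all that is in view belongs to the job. What is meant by the counter is not purple, and is the smaller of those in its own colour.

How it is judged:
On the way:
1. the wheel rests one click short of the pointer, with the finger off it (value of joint wheel between -1.1972 and -0.8972 rad and contact force between the fingers and counter below 0.05 N), for 0.2 s.
At the end, for the whole second after the job is handed in: the wheel is at rest with the studded lug over the pointer (within 0.15 rad), the counter stands within 20 mm of where it was, the bystanders within 30 mm (value of joint wheel between -0.15 and 0.15 rad and velocity of joint wheel between -0.05 and 0.05 rad/s and distance of counter from where it was at the start of the episode below 0.02 m and angle between counter's own z axis and vertical below 0.05 rad and distance of each of tape_roll, mug, carton from where it was at the start of the episode below 0.03 m); the robot touches nothing.
It fails at once if the wheel is clicked past the pointer (more than 0.5 rad) (value of joint wheel above 0.5 rad).
It fails at once if the counter is lifted, tipped or pushed out of its place (20 mm) (distance of counter from where it was at the start of the episode above 0.02 m or height (world z) of counter above 0.008 m or angle between counter's own z axis and vertical above 0.1 rad).
It fails at once if the counter is handled roughly (over 20 N) (contact force between any of the arm, the fingers and counter above 20 N).
It fails at once if a bystander is moved over 30 mm (distance of any of tape_roll, mug, carton from where it was at the start of the episode above 0.03 m).
It also fails if it takes over 64 s, if anything falls off the work surface, if the arm or the gripper's body presses on something with over 40 N, if the wrist force passes 120 N, or if a joint passes its speed limit or range.

### The arm

A 6-joint arm with a two-finger parallel gripper is mounted at the origin on the work surface. World frame = base frame: x ahead of the robot, y to its left, z up, the work surface at z = 0. Lengths are in m, angles in rad, forces in N, time in s.
With the tool pointing down it reaches from about 0.275 to 0.825 m from the base axis. Payload 5.2 kg.
Tool frame: the origin (TCP) lies where the fingers leave the gripper's body, on its centre line; the fingertips stand 84 mm ahead of it and the grasp point (between the pads) lies 65 mm ahead of it; z points along the fingers, y is the direction in which the jaws open and shut (so a half turn about z gives the same grasp; the last joint's range is limited). The gripper opens to 93 mm and grips with 3 to 60 N. Pads are 15 mm wide; open, the fingers measure 128 mm over their backs; the gripper's body (75 mm by 188 mm) begins 65 mm behind the grasp point.
Start: joints at [-1.531, 0.259, 1.535, -0, 1.348, -0.203], TCP at [0.132, -0.534, 0.303] pointing down, gripper open.
Joint ranges: [-3.14, 3.14], [-0.91, 2.08], [0.19, 2.58], [-1.22, 4.36], [0.22, 2.71], [-3.12, 3.12]. Speed limits (rad/s): [2.57, 2.57, 3.14, 3.14, 3.14, 3.14].

### API

Orientations are given as a unit quaternion [x, y, z, w].
In Python, from station import read_state, grab_frame, job_done, search_frame, cut_out, spot_point gives the robot as it stands.
- The arm moves only by the shell command python3 -m pendant 'ROWS' [OPENING] [FORCE]. ROWS is JSON, a list that holds one entry, the list of rows, each a list of 4 numbers: the shift along the tool's x, y, z in units of 25 mm (1.0 is 25 mm), then the turn about the tool's z in degrees. A call has 1 to 5 rows; each row shifts and turns the commanded pose from where the row before left it, along the tool's axes as they then stand; what a row does not reach is not made up. A row lasts 1/10 s, in which the tool goes at most 50 mm and 8.59 degrees, less where a joint would pass 70% of its speed; a pose out of reach is approached as far as the arm can. A call is refused whole if a number of a shift passes 1 or a number of a turn 8.59, either way. A call with a gripper value outside its range is refused whole. OPENING is the closure in counts, from 0 (fully open) to 255 (shut), set as the call begins (- or left out, the last holds). The fingers move at their own pace and stop on an object; FORCE is the grip in N (left out, the last holds). Time passes only in rows, so rows that do not move let the fingers close. It gives the time, the measured TCP pose, the force and the opening at its end, in the units of the state.
- read_state(): the state, without advancing time (a new reading comes with each control period).
- grab_frame(name): name is "scene" or "top" or "wrist"; returns a dict with "pixels" (400x640x3 uint8, red, green, blue), "depth" (400x640 float32, m along the optical axis (not along the pixel's ray), 0 where there is no reading), "K" (3x3 intrinsics, pixels), "R" (3x3) and "t" (3): a world point X has camera coordinates R X + t. Camera axes: x right, y down, z forward; pixel columns grow to the right and rows downward; lengths in m; the calibration is good to about 2 mm. A picture is of the moment at which its call begins.
- job_done(): hands the job in, once; it reports no verdict.
Trained networks look in the newest picture that a camera, given by its name, has taken for a name from the list of things; names that differ only in an ending like _2 or _b are one class to them, and where a whole thing is asked for, a point or a joint stands for the part that bears it (a point fixed in the world has none). Each returns a list of dicts, best first, with "confidence" (0 to 1); they miss things now and then, are a little off and sometimes report something else, mostly with a low value. They report only what shows in the picture. A call takes as long as a camera call. They do not tell look-alikes from the thing itself.
- search_frame(target, camera): "position" ([column, row] as shares, 0 to 1, of the picture: columns of its width, rows of its height, amid what is visible of it).
- cut_out(target, camera): "region" (400x640 bool, what is visible of it) and "position" ([column, row] as shares, 0 to 1, of the picture: columns of its width, rows of its height, amid what is visible of it).
- spot_point(target, camera): "position" ([column, row] as shares, 0 to 1, of the picture: columns of its width, rows of its height: a listed point, or the origin of a listed thing).
The state is a dict: "time_s": time; "joint_positions": joint angles; "dq": joint speeds; "tau": joint torques, N m; "tcp_pos": TCP position; "eef_rot": TCP orientation; "contact_force": force on the tool from outside, world axes, zero at the start; "ft_torque": the same for the moment, N m; "gripper_width": opening from 0.0 (shut) to 1.0 (fully open).
Only numpy, scipy, OpenCV 4.12 (cv2) and the standard library are available. Lean on these libraries where they do the work, as an engineer would, in place of code of your own. Each camera call takes 0.05 s, during which the arm holds its last target.

## Working session

There is one attempt and no reset: what is moved stays moved. The work goes in short steps, Python scripts to look and compute and a shell command to move; the robot and the scene stay as the last step left them, time stands still between calls to the robot, and variables do not carry over. Pictures are saved under pics/ and viewed, and the job is handed in when it is done.

```bash
ls; mkdir -p pics; python3 - <<'E'
from station import *
import cv2
s=read_state(); print(s)
for n in ["scene","top"]:
    f=grab_frame(n); cv2.imwrite(f"pics/{n}0.png",f["pixels"][:,:,::-1]); print(n,f["K"].tolist(),f["R"].tolist(),f["t"].tolist())
    for t in ["counter","wheel","wheel_axis","pointer_tip","stud_top"]:
        print(t,[(round(d["confidence"],2),round(d["position"][0]*640),round(d["position"][1]*400)) for d in spot_point(t,n)] if t!="wheel" else [(round(d["confidence"],2),round(d["position"][0]*640),round(d["position"][1]*400)) for d in search_frame(t,n)])
E
```

```text
pics
{'time_s': 0.0, 'joint_positions': array([-1.53079638e+00,  2.59338978e-01,  1.53607484e+00, -1.88481824e-05,
        1.34798293e+00, -2.02791790e-01]), 'dq': array([ 0.0010834 , -0.00070886, -0.00063472,  0.0009132 , -0.00161246,
       -0.00076291]), 'tau': array([-8.88415707e-05, -4.37310827e+01, -2.84004128e+01,  7.18114036e-02,
        4.14440373e-02, -1.63559321e-04]), 'tcp_pos': array([ 0.13223341, -0.53346369,  0.30192304]), 'eef_rot': array([ 9.92639909e-01,  1.21099949e-01,  6.41828512e-05, -8.99804835e-04]), 'contact_force': array([-0.1428729 ,  0.25139773,  0.06914013]), 'ft_torque': array([-0.0414019 , -0.02167494, -0.00854783]), 'gripper_width': 0.9965909374279643}
scene [[411.2915419931148, 0.0, 322.74981737673914], [0.0, 411.2915419931148, 194.94186390629736], [0.0, 0.0, 1.0]] [[-0.7903449049279464, 0.6126586732925882, -0.002069128754078455], [0.503665835206047, 0.6478111677141445, -0.5715430145063723], [-0.3488203802827901, -0.4527582589243427, -0.8205694981384376]] [0.39982268471042043, -0.22135586053211465, 1.5440749205159905]
counter [(0.9, 304, 218), (0.85, 
[... 249 characters left out ...]
2930836, 0.0, 312.6739228114576], [0.0, 516.3154452930836, 195.10934516453872], [0.0, 0.0, 1.0]] [[-0.006332653592724685, -0.9999272135668046, 0.010269618639484652], [-0.9902277717235859, 0.004839788252896783, -0.1393755235219193], [0.1393156760950343, -0.011051878491596855, -0.9901863452784988]] [0.00046381565167733977, 0.4926191331850519, 1.5244602273554415]
counter [(0.93, 385, 129), (0.69, 382, 263), (0.42, 310, 165), (0.34, 204, 211)]
wheel [(0.92, 390, 125), (0.62, 311, 169), (0.62, 384, 261), (0.24, 311, 172)]
wheel_axis [(0.9, 384, 264), (0.82, 391, 122), (0.73, 312, 166)]
pointer_tip [(0.93, 361, 235), (0.65, 418, 128), (0.56, 331, 143)]
stud_top [(0.87, 380, 251), (0.57, 308, 176)]
```

View pics/scene0.png

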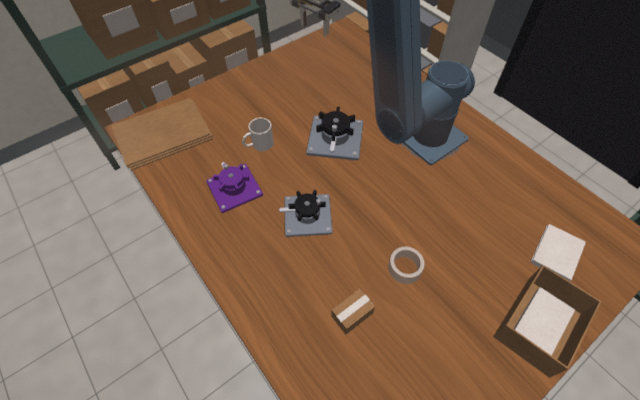

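View pics/top0.png

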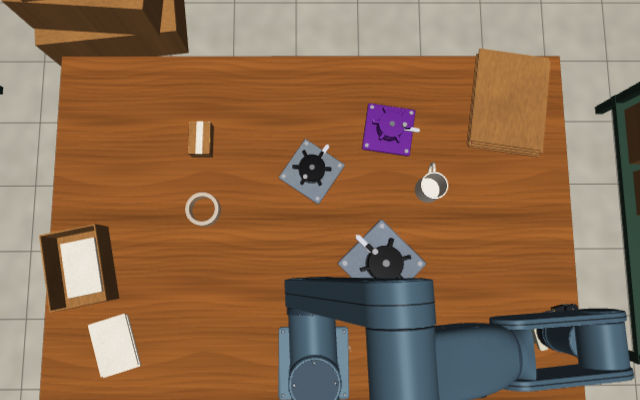

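Candidates (top view): the purple counter at (388,126), the larger grey at (385,262) and the smaller grey at (311,168). The description picks the smaller grey one, so I'll check it in a close crop and measure it.

```bash
cat > h.py <<'E'
from station import *
import numpy as np, cv2
def ray(f,u,v,z):
    K,R,t=map(np.array,(f["K"],f["R"],f["t"]))
    C=-R.T@t; d=R.T@np.linalg.solve(K,[u,v,1.0]); return C+d*(z-C[2])/d[2]
def proj(f,X):
    c=f["R"]@np.array(X)+f["t"]; p=f["K"]@c; return p[:2]/p[2]
def crop(f,x0,x1,y0,y1,s,name):
    cv2.imwrite(name,cv2.resize(f["pixels"][y0:y1,x0:x1,::-1],None,fx=s,fy=s,interpolation=cv2.INTER_CUBIC))
E
python3 - <<'E'
from h import *
a=grab_frame("top");crop(a,261,361,125,215,6,"pics/ct.png")
b=grab_frame("scene");crop(b,264,344,180,245,8,"pics/cs.png")
print("axis top",ray(a,312,166,.074),ray(a,311,168,.074),"ptr",ray(a,331,143,.048),"stud",ray(a,308,176,.088))
print("scene axis",ray(b,310,202,.074),ray(b,317,200,.088))
for t in ["tape_roll","mug","carton"]:
  print(t,[(round(d["confidence"],2),ray(a,d["position"][0]*640,d["position"][1]*400,0)) for d in spot_point(t,"top")][:2])
E
```

```text
axis top [ 5.74242024e-01 -4.14144105e-04  7.40000000e-02] [0.56822069 0.00258699 0.074     ] ptr [ 0.65026755 -0.05882614  0.048     ] stud [0.54168897 0.01163136 0.088     ]
scene axis [0.56030263 0.00540958 0.074     ] [0.54405919 0.02050102 0.088     ]
tape_roll [(0.9, array([0.44831509, 0.33784409, 0.        ]))]
mug [(0.75, array([ 0.50329322, -0.36487406,  0.        ]))]
carton []
```

View pics/ct.png

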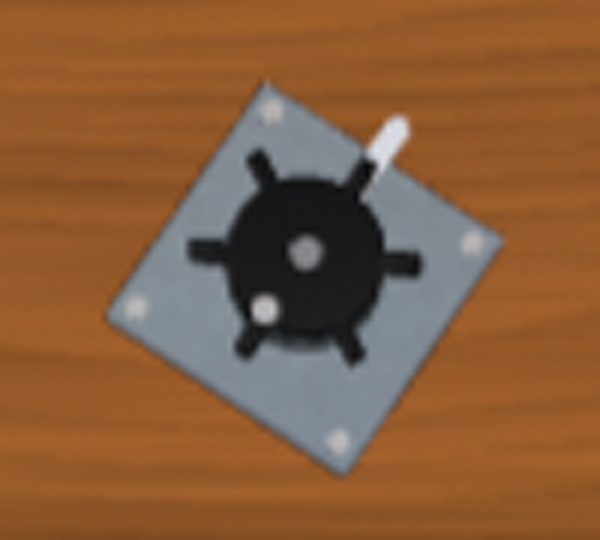

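View pics/cs.png

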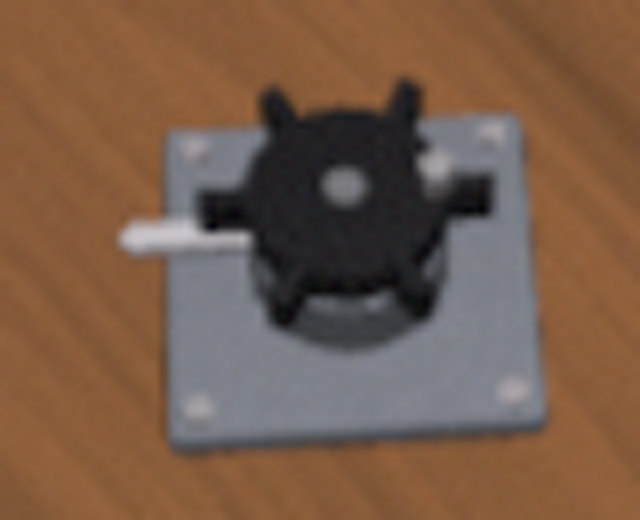

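Crop: the small grey counter has its hub at top px ≈(311.8,167.2), pointer tip ≈(327.7,145.3), and the stud at ≈(305.2,176.3), which is directly opposite the pointer. That means 3 clicks short. I'll fix the geometry more closely.

```bash
python3 - <<'E'
from h import *
a=grab_frame("top");b=grab_frame("scene")
T=lambda x,y,z:ray(a,261+(x+.5)/6-.5,125+(y+.5)/6-.5,z)
S=lambda x,y,z:ray(b,264+(x+.5)/8-.5,180+(y+.5)/8-.5,z)
c=[T(x,y,.014) for x,y in [(266,82),(503,240),(345,475),(107,318)]]
print("corners",np.round(c,3).tolist(),"centre",np.mean(c,0),"sides",[round(float(np.linalg.norm(c[i]-c[i-1])),3) for i in range(4)])
c2=[S(x,y,.014) for x,y in [(165,132),(520,115),(546,415),(172,438)]]
print("centre scene",np.mean(c2,0),[round(float(np.linalg.norm(c2[i]-c2[i-1])),3) for i in range(4)])
print("hub",T(305,253,.074),S(345,186,.074))
print("ptr tip",T(402,120,.048),S(122,238,.048))
print("stud",T(265,308,.088),S(435,160,.088))
for n,p in dict(p0=(257,153),p1=(194,250),p2=(243,353),p3=(357,360),p4=(417,265),p5=(368,165)).items(): print(n,T(*p,.074))
print("big",ray(a,385,262,.1))
E
```

```text
corners [[0.674, 0.02, 0.014], [0.59, -0.101, 0.014], [0.469, -0.019, 0.014], [0.55, 0.102, 0.014]] centre [0.57084294 0.00070161 0.014     ] sides [0.148, 0.148, 0.147, 0.146]
centre scene [0.57059831 0.00245623 0.014     ] [0.146, 0.148, 0.144, 0.147]
hub [0.57198588 0.0013294  0.074     ] [0.57029431 0.00151033 0.074     ]
ptr tip [ 0.64538348 -0.04839423  0.048     ] [ 0.64499296 -0.04725204  0.048     ]
stud [0.54197962 0.02115082 0.088     ] [0.54077426 0.02098113 0.088     ]
p0 [0.62260277 0.02485208 0.074     ]
p1 [0.5737305  0.05616035 0.074     ]
p2 [0.52206576 0.032122   0.074     ]
p3 [ 0.5183172  -0.02392566  0.074     ]
p4 [ 0.5657136 -0.0539721  0.074    ]
p5 [ 0.61629593 -0.0302024   0.074     ]
big [ 0.29031519 -0.20602483  0.1       ]
```

Both views agree: axis ≈(0.571, 0.001), pointer at about -33.7°, stud at about 146.8°, so the wheel starts at -3.14 (three clicks). I'll use the +y lug at 86.3° and push it in +x. First I shut the fingers, turn the tool 17.6° and travel high.

```bash
python3 -m pendant '[[[0,0,0,8.5],[0,0,0,8.5],[0,0,0,0.6],[0,0,0,0],[0,0,0,0]]]' 255 10
python3 -m pendant '[[[0.6,-1,0,0],[0.6,-1,0,0],[0.6,-1,0,0],[0.6,-1,0,0],[0.6,-1,0,0]]]'
python3 -m pendant '[[[0.6,-1,0,0],[0.6,-1,0,0],[0.6,-1,0,0],[0.6,-1,0,0],[0.6,-1,0,0]]]'
python3 -m pendant '[[[0.6,-1,0,0],[0.6,-1,0,0],[0.6,-1,0,0],[0.6,-1,0,0],[0.6,-1,0,0]]]'
python3 -m pendant '[[[0.6,-1,0,0],[0.6,-1,0,0],[0.6,-1,0,0],[0.6,-1,0,0],[0.6,-1,0,0]]]'
python3 -m pendant '[[[0.6,-0.8,0,0],[0.6,-0.8,0,0],[0.6,-0.8,0,0],[0,0,0,0],[0,0,0,0]]]'
cat >> h.py <<'E'
from scipy.spatial.transform import Rotation as Ro
def where():
    s=read_state(); p=s["tcp_pos"]; R=Ro.from_quat(s["eef_rot"]).as_matrix()
    a=np.array([.5712,.0014]); an=np.radians(86.3); u=np.array([np.cos(an),np.sin(an)]); t=np.array([u[1],-u[0]])
    d=p[:2]-a
    print("t",round(s["time_s"],2),"tcp",p.round(4),"xdir",round(float(np.degrees(np.arctan2(R[1,0],R[0,0]))),2),"tilt",R[:2,2].round(4),"radial mm",(d@u*1e3).round(1),"tang mm",(d@t*1e3).round(1),"tip z",(p[2]-.084).round(4),"F",s["contact_force"].round(2),"grip",round(s["gripper_width"],3))
E
python3 - <<'E'
from h import *
where()
f=grab_frame("wrist"); cv2.imwrite("pics/w1.png",f["pixels"][:,:,::-1])
f=grab_frame("top"); cv2.imwrite("pics/t1.png",f["pixels"][:,:,::-1])
E
```

```text
time_s: 1.45
tcp_pos: [0.1323, -0.5339, 0.3028]
eef_rot: [1.0, -0.031, 0.0, 0.0]
contact_force: [-0.1, 0.4, 0.3]
gripper_width: 0.62
time_s: 1.95
tcp_pos: [0.2156, -0.413, 0.3028]
eef_rot: [1.0, -0.031, 0.0, 0.0]
contact_force: [0.3, -0.7, 0.2]
gripper_width: 0.189
time_s: 2.45
tcp_pos: [0.2985, -0.293, 0.3029]
eef_rot: [1.0, -0.031, 0.0, 0.0]
contact_force: [-0.2, 0.2, -0.2]
gripper_width: 0.004
time_s: 2.95
tcp_pos: [0.3815, -0.173, 0.303]
eef_rot: [1.0, -0.031, 0.0, 0.0]
contact_force: [0.3, -0.7, -0.1]
gripper_width: 0.003
time_s: 3.45
tcp_pos: [0.4644, -0.0531, 0.3029]
eef_rot: [1.0, -0.031, 0.0, 0.0]
contact_force: [0.6, -0.3, 0.9]
gripper_width: 0.008
time_s: 3.95
tcp_pos: [0.5124, 0.0029, 0.3025]
eef_rot: [1.0, -0.031, -0.0, 0.0]
contact_force: [-0.5, -0.4, -0.6]
gripper_width: 0.006
t 3.95 tcp [0.5124 0.0029 0.3025] xdir -3.53 tilt [-0.0008 -0.0003] radial mm -2.3 tang mm -58.8 tip z 0.2185 F [-0.53 -0.45 -0.55] grip 0.006
```

```bash
ls pics
```

```text
cs.png
ct.png
scene0.png
t1.png
top0.png
w1.png
```

View pics/w1.png

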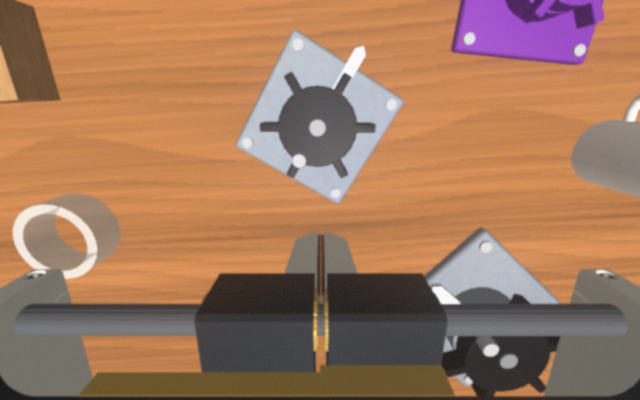

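The wrist view shows the target counter with its hub at (317,128), stud at (299,161), pointer tip at (361,49) and the side lugs at (262,127) and (374,127). The shut fingers are at (320,250). I'll cross-check the axis from here.

```bash
python3 - <<'E'
from h import *
f=grab_frame("wrist")
print("hub",ray(f,317,128,.074),"ptr",ray(f,361,49,.048),"stud",ray(f,299,160.5,.088),"lugL",ray(f,262,127,.074),"lugR",ray(f,374,127.5,.074))
s=read_state();p=s["tcp_pos"]
for dx,dy,dz in [(0,.0175,0),(0,-.0175,0),(.0075,0,0),(-.0075,0,0)]: print(proj(f,[p[0]+dx,p[1]+dy,p[2]-.084]))
d=f["depth"]; print(np.round(d[232:275:4,285:360:6],3))
E
```

```text
hub [0.57066054 0.00118123 0.074     ] ptr [ 0.6437717  -0.04800884  0.048     ] stud [0.54153298 0.0207984  0.088     ] lugL [0.57514963 0.05605359 0.074     ] lugR [ 0.56750761 -0.05581811  0.074     ]
[290.49879076 247.70740799]
[348.4231682  244.34033235]
[318.59397868 234.61712173]
[320.20606678 257.16626529]
[[0.418 0.417 0.419 0.417 0.417 0.181 0.418 0.18  0.418 0.418 0.416 0.419
  0.418]
 [0.418 0.419 0.42  0.173 0.174 0.175 0.179 0.175 0.174 0.175 0.42  0.419
  0.42 ]
 [0.422 0.423 0.17  0.17  0.169 0.17  0.172 0.171 0.169 0.17  0.17  0.419
  0.419]
 [0.423 0.422 0.165 0.165 0.164 0.165 0.169 0.164 0.165 0.165 0.164 0.422
  0.424]
 [0.425 0.425 0.161 0.16  0.159 0.16  0.163 0.16  0.161 0.159 0.161 0.426
  0.424]
 [0.425 0.157 0.156 0.155 0.156 0.155 0.16  0.157 0.156 0.155 0.156 0.426
  0.427]
 [0.426 0.152 0.153 0.152 0.151 0.153 0.155 0.151 0.152 0.153 0.152 0.153
  0.429]
 [0.43  0.149 0.148 0.147 0.148 0.148 0.152 0.149 0.147 0.148 0.148 0.148
  0.429]
 [0.433 0.144 0.145 0.145 0.146 0.144 0.147 0.145 0.144 0.144 0.143 0.144
  0.433]
 [0.434 0.14  0.141 0.141 0.141 0.141 0.145 0.14  0.141 0.141 0.14  0.141
  0.434]
 [0.137 0.138 0.139 0.137 0.137 0.137 0.145 0.138 0.138 0.137 0.137 0.137
  0.437]]
```

The axis is confirmed to about 1 mm, and the pushing face is at the expected spot. Next: move beside the +y lug and descend into the open gap.

```bash
python3 -m pendant '[[[0.5,-0.83,0,0],[0.5,-0.83,0,0],[0.47,-0.83,0,0],[0,0,0.5,0],[0,0,1,0]]]'
python3 -m pendant '[[[0,0,1,0],[0,0,1,0],[0,0,0.5,0],[0,0,0,0],[0,0,0,0]]]'
python3 - <<'E'
from h import *
where()
f=grab_frame("wrist"); cv2.imwrite("pics/w2.png",f["pixels"][:,:,::-1])
E
```

```text
time_s: 4.6
tcp_pos: [0.5538, 0.0618, 0.2661]
eef_rot: [0.999, -0.032, 0.002, 0.0]
contact_force: [0.3, 0.6, -1.1]
gripper_width: 0.005
time_s: 5.1
tcp_pos: [0.5533, 0.0619, 0.2033]
eef_rot: [0.999, -0.032, 0.0, 0.0]
contact_force: [1.8, -0.1, 0.4]
gripper_width: 0.005
t 5.1 tcp [0.5533 0.0619 0.2033] xdir -3.72 tilt [ 0.0004 -0.0002] radial mm 59.2 tang mm -21.7 tip z 0.1193 F [ 1.83 -0.05  0.42] grip 0.005
```

View pics/w2.png

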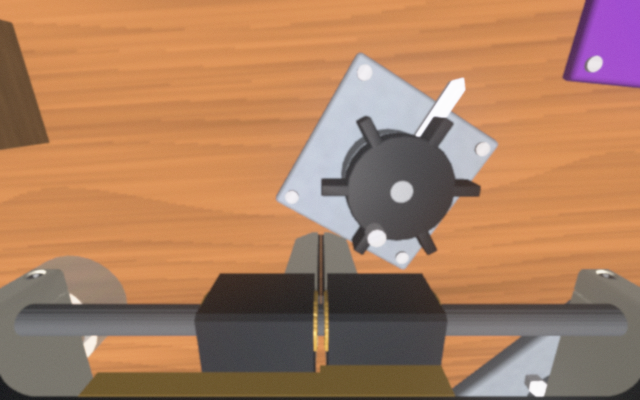

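The wrist view has the side lug end at (325,187), straight ahead of the fingertip at (320,237), and the stud on the lower-left lug at (377,238). It's clear to descend.

```bash
python3 -m pendant '[[[0,-0.04,0.6,0],[0,0,0.6,0],[0,0,0.6,0],[0,0,0.53,0],[0,0,0,0]]]'
python3 -m pendant '[[[0,0,0,0],[0,0,0,0]]]'
python3 - <<'E'
from h import *
where()
f=grab_frame("wrist"); cv2.imwrite("pics/w3.png",f["pixels"][:,:,::-1])
f=grab_frame("scene"); crop(f,234,374,150,255,5,"pics/s3.png")
E
```

```text
time_s: 5.65
tcp_pos: [0.5528, 0.0635, 0.1436]
eef_rot: [0.999, -0.032, -0.001, -0.0]
contact_force: [0.4, -0.1, 0.3]
gripper_width: 0.005
time_s: 5.85
tcp_pos: [0.554, 0.0635, 0.1455]
eef_rot: [0.999, -0.032, 0.001, 0.0]
contact_force: [0.4, 0.2, 0.5]
gripper_width: 0.004
t 5.85 tcp [0.554  0.0635 0.1455] xdir -3.68 tilt [ 0.0018 -0.0002] radial mm 60.9 tang mm -21.2 tip z 0.0615 F [0.4  0.18 0.5 ] grip 0.004
```

View pics/w3.png

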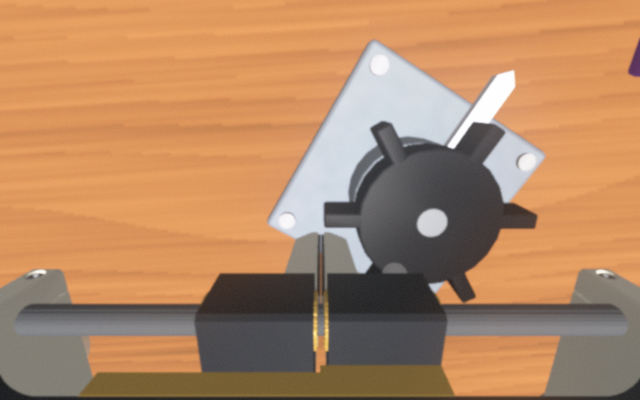

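View pics/s3.png

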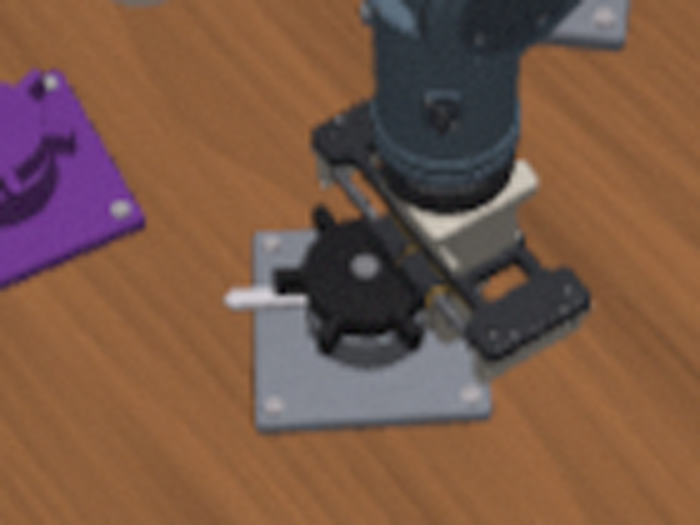

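The fingertip overlaps the last ~10 mm of the lug, at tip height 61 mm. Now the first click, pushing slowly.

```bash
python3 -m pendant '[[[0.16,0.05,0,0],[0.16,0,0,0],[0.16,0,0,0],[0.16,0,0,0],[0.16,0,0,0]]]'
python3 -m pendant '[[[0.16,0,0,0],[0.16,0,0,0],[0.16,0,0,0],[0,0,0,0]]]'
python3 - <<'E'
from h import *
where()
f=grab_frame("wrist"); cv2.imwrite("pics/w4.png",f["pixels"][:,:,::-1])
E
```

```text
time_s: 6.45
tcp_pos: [0.5733, 0.0609, 0.1444]
eef_rot: [0.999, -0.032, -0.0, 0.0]
contact_force: [-2.6, -0.6, 1.0]
gripper_width: 0.009
time_s: 6.85
tcp_pos: [0.5862, 0.0601, 0.1446]
eef_rot: [0.999, -0.032, 0.001, -0.0]
contact_force: [-0.1, -0.2, 0.1]
gripper_width: 0.005
t 6.85 tcp [0.5862 0.0601 0.1446] xdir -3.69 tilt [ 0.0016 -0.    ] radial mm 59.6 tang mm 11.2 tip z 0.0606 F [-0.11 -0.21  0.05] grip 0.005
```

View pics/w4.png

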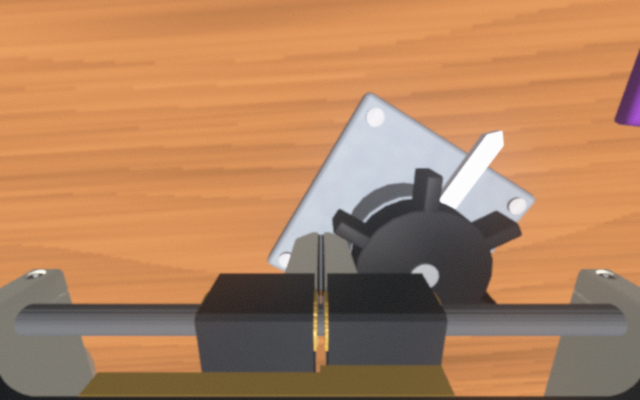

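The wheel stands about half a click round (lugs at (345,222) and (428,185)) with force near zero. It needs a few more mm.

```bash
python3 -m pendant '[[[0.1,0,0,0],[0.1,0,0,0],[0,0,0,0],[0,0,0,0]]]'
python3 - <<'E'
from h import *
where()
f=grab_frame("wrist"); cv2.imwrite("pics/w5.png",f["pixels"][:,:,::-1])
E
```

```text
time_s: 7.3
tcp_pos: [0.5903, 0.0599, 0.1446]
eef_rot: [0.999, -0.032, 0.0, 0.0]
contact_force: [0.3, 0.5, -0.2]
gripper_width: 0.005
t 7.3 tcp [0.5903 0.0599 0.1446] xdir -3.69 tilt [ 0.0003 -0.    ] radial mm 59.6 tang mm 15.3 tip z 0.0606 F [ 0.27  0.52 -0.22] grip 0.005
```

View pics/w5.png

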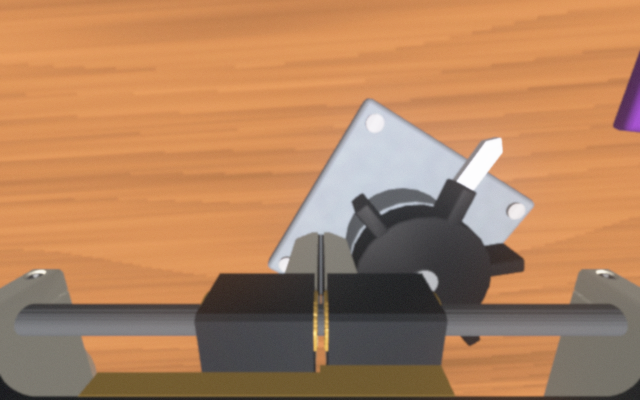

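It has sprung past. I'll withdraw outward at the same height, go back and check.

```bash
python3 -m pendant '[[[0,-0.5,0,0],[0,-0.5,0,0],[-0.5,0,0,0],[-0.5,0,0,0],[-0.46,0,0,0]]]'
python3 -m pendant '[[[0,0,0,0],[0,0,0,0]]]'
python3 - <<'E'
from h import *
where()
f=grab_frame("wrist"); cv2.imwrite("pics/w6.png",f["pixels"][:,:,::-1])
f=grab_frame("top"); crop(f,261,361,125,215,6,"pics/t6.png")
E
```

```text
time_s: 7.85
tcp_pos: [0.5547, 0.0884, 0.1445]
eef_rot: [0.999, -0.032, -0.0, -0.0]
contact_force: [0.3, -0.4, -0.0]
gripper_width: 0.007
time_s: 8.05
tcp_pos: [0.5556, 0.0876, 0.1448]
eef_rot: [0.999, -0.032, 0.0, -0.0]
contact_force: [-0.1, -1.0, 0.2]
gripper_width: 0.006
t 8.05 tcp [0.5556 0.0876 0.1448] xdir -3.66 tilt [0.0008 0.    ] radial mm 85.0 tang mm -21.2 tip z 0.0608 F [-0.11 -0.95  0.16] grip 0.006
```

View pics/w6.png

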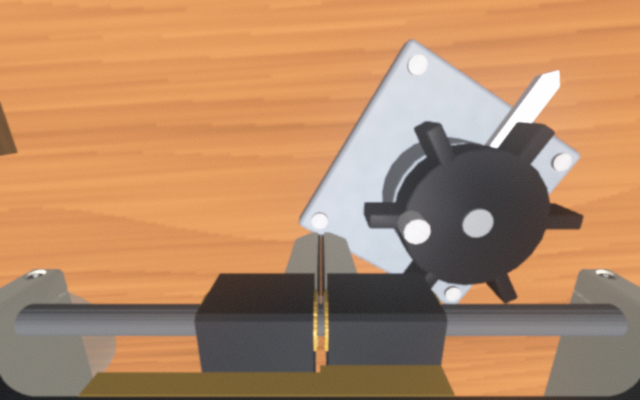

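View pics/t6.png

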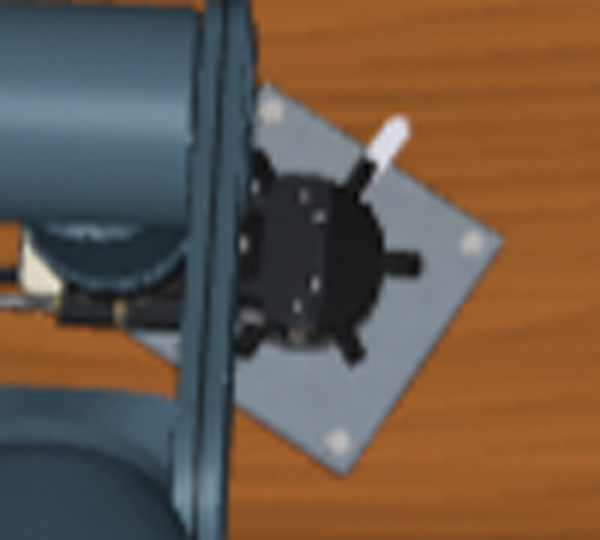

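The stud now sits on the side lug at (417,231), so exactly one click was made and two are left. The top view shows foot corners unchanged at (503,240) and (345,475). On to the second click.

```bash
python3 -m pendant '[[[0,0.49,0,0],[0,0.49,0,0],[0,0,0,0],[0.16,0,0,0],[0.16,0,0,0]]]'
python3 -m pendant '[[[0.16,0,0,0],[0.16,0,0,0],[0.16,0,0,0],[0.16,0,0,0],[0.16,0,0,0]]]'
python3 -m pendant '[[[0.16,0,0,0],[0.1,0,0,0],[0.1,0,0,0],[0,0,0,0],[0,0,0,0]]]'
python3 - <<'E'
from h import *
where()
f=grab_frame("wrist"); cv2.imwrite("pics/w7.png",f["pixels"][:,:,::-1])
E
```

```text
time_s: 8.65
tcp_pos: [0.5621, 0.062, 0.1446]
eef_rot: [0.999, -0.033, 0.0, -0.0]
contact_force: [-1.1, -0.5, 1.5]
gripper_width: 0.006
time_s: 9.15
tcp_pos: [0.5821, 0.0611, 0.1444]
eef_rot: [0.999, -0.032, 0.0, -0.0]
contact_force: [-0.5, -0.6, 0.3]
gripper_width: 0.004
time_s: 9.65
tcp_pos: [0.5908, 0.0604, 0.1446]
eef_rot: [0.999, -0.032, 0.0, -0.0]
contact_force: [0.1, -0.5, -0.6]
gripper_width: 0.005
t 9.65 tcp [0.5908 0.0604 0.1446] xdir -3.69 tilt [0.0003 0.    ] radial mm 60.1 tang mm 15.8 tip z 0.0606 F [ 0.1  -0.48 -0.6 ] grip 0.005
```

View pics/w7.png

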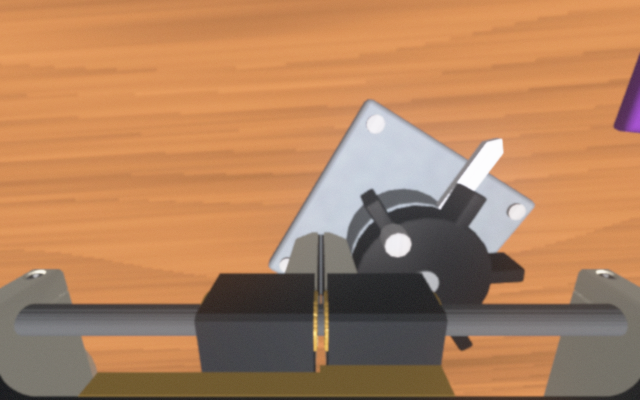

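The stud is at (398,245) on the next lug. I'll withdraw, wait and check that it rests one click short.

```bash
python3 -m pendant '[[[0,-0.5,0,0],[0,-0.5,0,0],[-0.5,0,0,0],[-0.5,0,0,0],[-0.48,0,0,0]]]'
python3 -m pendant '[[[0,0,0,0],[0,0,0,0],[0,0,0,0],[0,0,0,0]]]'
python3 - <<'E'
from h import *
where()
f=grab_frame("wrist"); cv2.imwrite("pics/w8.png",f["pixels"][:,:,::-1])
E
```

```text
time_s: 10.2
tcp_pos: [0.5547, 0.089, 0.1445]
eef_rot: [0.999, -0.032, -0.0, -0.0]
contact_force: [0.7, 0.1, 0.1]
gripper_width: 0.003
time_s: 10.6
tcp_pos: [0.556, 0.0876, 0.1446]
eef_rot: [0.999, -0.032, 0.0, -0.0]
contact_force: [0.3, -0.2, -1.1]
gripper_width: 0.004
t 10.6 tcp [0.556  0.0876 0.1446] xdir -3.7 tilt [0.0006 0.    ] radial mm 85.1 tang mm -20.8 tip z 0.0606 F [ 0.25 -0.24 -1.09] grip 0.004
```

View pics/w8.png

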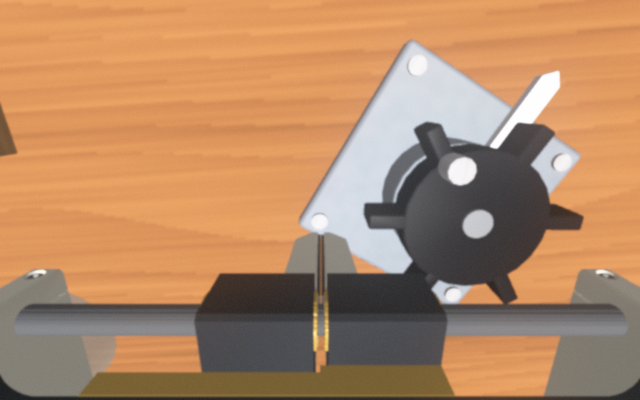

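The stud is at (461,170), on the lug just before the pointer lug. That is exactly one click short, with the finger clear for over 0.4 s. Last click.

```bash
python3 -m pendant '[[[0,0.49,0,0],[0,0.49,0,0],[0,0,0,0],[0.16,0,0,0],[0.16,0,0,0]]]'
python3 -m pendant '[[[0.16,0,0,0],[0.16,0,0,0],[0.16,0,0,0],[0.16,0,0,0],[0.16,0,0,0]]]'
python3 -m pendant '[[[0.16,0,0,0],[0.1,0,0,0],[0.1,0,0,0],[0,0,0,0],[0,0,0,0]]]'
python3 - <<'E'
from h import *
where()
f=grab_frame("wrist"); cv2.imwrite("pics/w9.png",f["pixels"][:,:,::-1])
E
```

```text
time_s: 11.15
tcp_pos: [0.5621, 0.0625, 0.1446]
eef_rot: [0.999, -0.033, 0.0, -0.0]
contact_force: [-1.4, -0.3, 0.5]
gripper_width: 0.008
time_s: 11.65
tcp_pos: [0.5821, 0.0616, 0.1443]
eef_rot: [0.999, -0.032, 0.0, -0.0]
contact_force: [-1.2, 0.7, -1.3]
gripper_width: 0.006
time_s: 12.15
tcp_pos: [0.5909, 0.0609, 0.1446]
eef_rot: [0.999, -0.032, 0.0, -0.0]
contact_force: [-0.1, -0.4, 0.3]
gripper_width: 0.003
t 12.15 tcp [0.5909 0.0609 0.1446] xdir -3.69 tilt [0.0003 0.    ] radial mm 60.6 tang mm 15.8 tip z 0.0606 F [-0.06 -0.41  0.26] grip 0.003
```

View pics/w9.png

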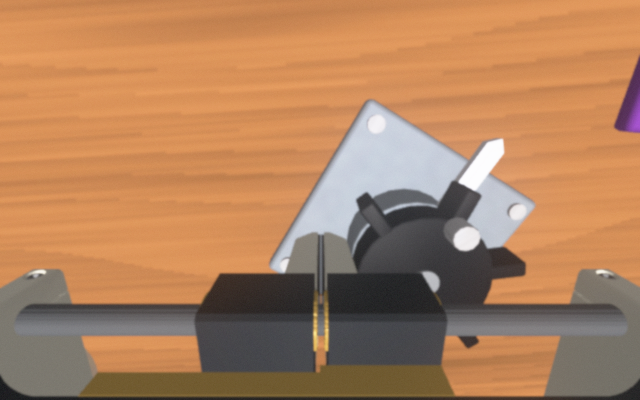

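Withdrawing outward, then up and away to the left for the final check.

```bash
python3 -m pendant '[[[0,-0.5,0,0],[0,-0.5,0,0],[0,-0.4,-0.4,0],[0,0,-1,0],[0,0,-1,0]]]'
python3 -m pendant '[[[-0.5,0,-1,0],[-0.6,0,-1,0],[-0.6,0,-1,0],[-0.6,0,-0.5,0],[-0.6,0,0,0]]]'
python3 -m pendant '[[[-0.6,-0.4,0,0],[-0.6,-0.4,0,0],[-0.6,-0.4,0,0],[0,0,0,0],[0,0,0,0]]]'
python3 - <<'E'
from h import *
where()
f=grab_frame("wrist"); cv2.imwrite("pics/w10.png",f["pixels"][:,:,::-1])
print("hub?",[ray(f,d["position"][0]*640,d["position"][1]*400,.074) for d in spot_point("wheel_axis","wrist")])
print("stud?",[ray(f,d["position"][0]*640,d["position"][1]*400,.088) for d in spot_point("stud_top","wrist")])
print("ptr?",[ray(f,d["position"][0]*640,d["position"][1]*400,.048) for d in spot_point("pointer_tip","wrist")])
g=grab_frame("scene"); cv2.imwrite("pics/s10.png",g["pixels"][:,:,::-1]); crop(g,264,344,180,245,8,"pics/cs10.png")
E
```

```text
time_s: 12.7
tcp_pos: [0.5926, 0.0974, 0.2054]
eef_rot: [1.0, -0.031, -0.001, -0.0]
contact_force: [0.7, -0.9, 0.5]
gripper_width: 0.006
time_s: 13.2
tcp_pos: [0.521, 0.1015, 0.2954]
eef_rot: [0.999, -0.032, 0.003, -0.0]
contact_force: [-0.5, 1.3, -0.3]
gripper_width: 0.005
time_s: 13.7
tcp_pos: [0.4775, 0.1339, 0.292]
eef_rot: [1.0, -0.031, 0.0, 0.0]
contact_force: [1.4, -0.9, -1.7]
gripper_width: 0.006
t 13.7 tcp [0.4775 0.1339 0.292 ] xdir -3.6 tilt [ 0.0003 -0.0002] radial mm 126.2 tang mm -102.1 tip z 0.208 F [ 1.39 -0.86 -1.7 ] grip 0.006
hub? [array([0.57238638, 0.00079075, 0.074     ])]
stud? [array([ 0.60119483, -0.01934278,  0.088     ])]
ptr? [array([ 0.3627605 , -0.13914128,  0.048     ])]
```

View pics/w10.png

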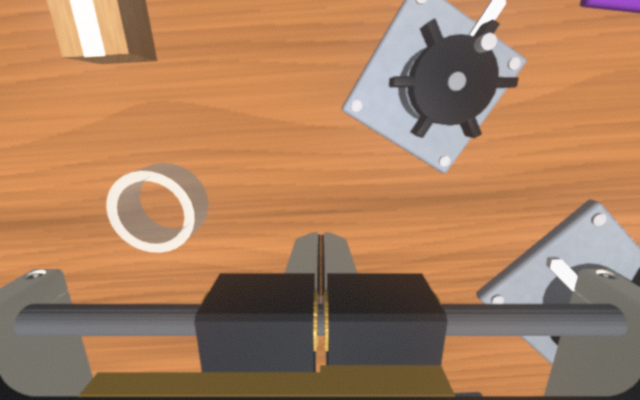

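View pics/cs10.png

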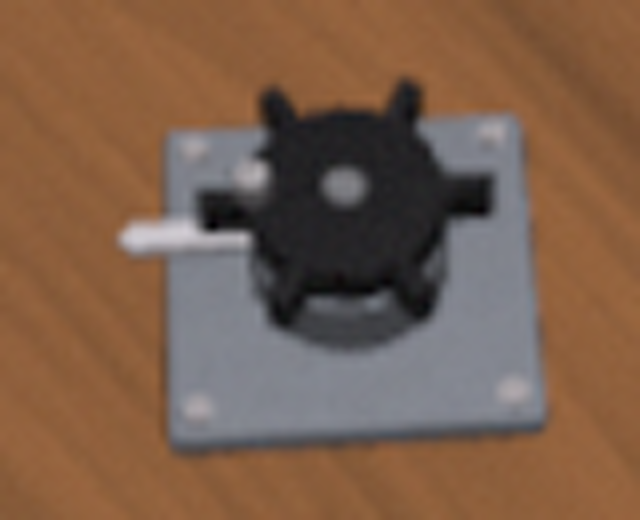

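View pics/s10.png

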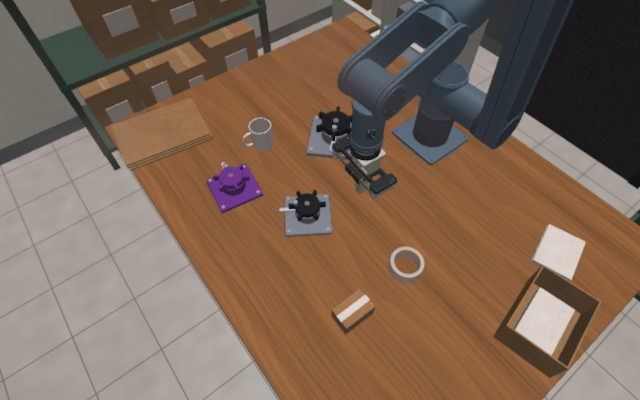

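The stud is over the pointer: its measured direction is -34.6° against -33.7° for the pointer. The foot corners in the scene crop are unchanged, and the bystanders and the arm are clear. Handing in.

```bash
python3 -c "
from station import *
print(job_done(), read_state()['time_s'])"
```

```text
the job is handed in; nothing more can be done
the job is handed in; nothing more can be done
```

I turned the small grey counter's wheel three clicks clockwise, from -3.14 to 0, and the studded lug now rests over the pointer. I flicked the +y-side lug with the shut fingertips, one click at a time, and took the finger off the wheel after each click. The wheel rested one click short with the finger clear for more than 0.4 s before the last flick. The job was handed in shortly after 13.7 s, and it reports no verdict.

**Last checks:**
- **Wheel:** the stud points along -34.6° and the pointer along -33.7°, well inside the 0.15 rad (8.6°) tolerance.
- **Counter:** the foot corners in the scene picture are where they were at the start.
- **Bystanders:** the tape roll, mug and carton look unmoved in the scene picture; I did not measure them.
- **Force:** the highest push I read was about 3 N, though I only read it at the end of each move.
- **Arm:** it stands clear, with the fingertips about 0.21 m above the bench.

**Disagreement:** in the last wrist picture the point network put `pointer_tip` on the larger grey counter, so I ignored it and used the pointer direction measured earlier from three cameras.

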